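# Lean the barn door leaf out to dry and file the gel frame in its bay

### The job

The freshly painted barn door leaf was filed in the gel frame rack by mistake. Take it out and lean it out to dry on the open side of the wooden drying rest: wide edge down on the bench, centred on and square to the rail, slanting back onto the rail at roughly 20 degrees from upright. Then take the gel frame from the grooved block and slide it fully home, upright, in the bay the leaf has left free; leave everything else where it is.

Things in the scene. Friction and masses are not known exactly. Their poses are not given: they have to be found in the camera images.
- leaf: black steel barn door leaf, a solid flat trapezoid plate 8 mm thick and 170 mm high, 150 mm wide at the bottom edge and 110 mm at the top edge, 0.25 to 0.45 kg. Starts upright in one of the rack's three bays, wide edge down. Origin: centre of the bottom edge; z: up the plate; y: along its width; x: through its thickness. Best held by the middle of its top edge
- frame_c: square aluminium gel frame, 150 x 150 mm and 8 mm thick, an open square of 20 mm wide bars, about 0.18 kg. Starts upright in the groove of the block. Origin: centre of its bottom edge; z: up the frame; y: along its width; x: through its thickness
- frame_a: another gel frame of the same size and axes, standing in one of the rack's bays; stays there
- frame_b: another gel frame of the same size and axes, standing in one of the rack's bays; stays there
- rack: fixed wooden rack, 250 mm (x) by 190 mm (y), with three parallel slots (bays) that run along its y, 70 mm apart along its x. Each slot is 15 mm wide with a flared mouth, floor 20 mm and mouth 78 mm above the bench; cheeks 166 mm apart and 65 mm high close the slots' ends. A steel front bar is on its -x side. Origin: centre of its underside, on the bench
- bay0 (a point): centre of the floor of the rack's first bay (on the rack's -x side), 20 mm above the bench
- bay1 (a point): centre of the floor of the rack's middle bay, 20 mm above the bench
- bay2 (a point): centre of the floor of the rack's third bay (on the rack's +x side), 20 mm above the bench
- rest: fixed wooden drying rest: a round rail 16 mm thick and 210 mm long, its axis 88 mm above the bench, along the rest's y, on two posts 97 mm high (192 mm clear between them). Sled feet run from the posts to the rest's -x side; the +x side is open bench, and there the leaf is to stand. Origin: on the bench under the middle of the rail
- block: fixed plywood block 170 x 70 x 40 mm with a groove along its x, 16 mm wide and 20 mm deep, that holds frame_c upright (groove floor 20 mm above the bench). Origin: centre of its underside
- lamp_base: grey ceramic lamp base, round, 68 mm across and 56 mm high, loose; origin at the centre of its underside; not to be disturbed
- thumbscrew: brass thumbscrew knob, head 44 mm across, stem up, 50 mm high, loose; origin at the centre of its underside; not to be disturbed
- tape: black roll of tape lying flat, 100 mm across and 48 mm high, loose; origin at the centre of its underside; not to be disturbed
- tin: plain steel can 66 mm across and 80 mm high, loose; origin at the centre of its underside; not to be disturbed
- driver: screwdriver lying on the bench, loose; not to be disturbed
Things that resemble listed ones, but are neither listed nor needed, are in the scene too. What is shaped like the frame_c but pink or yellow is not meant.

How it is judged:
On the way, in this order (a step that is already met when the one before it is completed fails the run):
1. the leaf leans on the rail of the drying rest, let go (angle between leaf's own z axis and vertical between 0.14 and 0.61 rad and height (world z) of leaf below 0.012 m and contact force between leaf and rest above 0.05 N and x of leaf in the frame of rest between 0.012 and 0.1 m and y of leaf in the frame of rest between -0.04 and 0.04 m and angle between the y axis of leaf and the y axis of rest, either way round below 0.26 rad and linear speed of leaf below 0.03 m/s and contact force between leaf and the fingers below 0.05 N), for 0.2 s.
2. the gel frame is fully home in the freed bay ((horizontal distance between frame_c and bay0 below 0.016 m or horizontal distance between frame_c and bay1 below 0.016 m or horizontal distance between frame_c and bay2 below 0.016 m) and height (world z) of frame_c below 0.026 m and angle between frame_c's own z axis and vertical below 0.21 rad and angle between the y axis of frame_c and the y axis of rack, either way round below 0.2 rad and linear speed of frame_c below 0.03 m/s and contact force between frame_c and the fingers below 0.05 N), for 0.2 s.
At the end, for the whole second after the job is handed in: Leaf: wide edge on bench, open side of rest, touching rail, leaning 8-35 deg, within 40 mm of rail middle, square within 15 deg. frame_c in freed bay: bottom within 6 mm of floor, 16 mm of bay centre, upright within 12 deg. Both released, at rest; frame_a, frame_b moved under 30 mm (all of step 1 and all of step 2 and distance of each of frame_a, frame_b from where it was at the start of the episode below 0.03 m).
It fails at once if another gel frame in the rack is shifted more than 30 mm (distance of any of frame_a, frame_b from where it was at the start of the episode above 0.03 m).
It fails at once if a bystander (lamp base, thumbscrew, tape, tin, screwdriver) is shifted more than 40 mm (distance of any of lamp_base, thumbscrew, tape, tin, driver from where it was at the start of the episode above 0.04 m).
It also fails if it takes over 61 s, if anything falls off the work surface, if the arm or the gripper's body presses on something with over 40 N, if the wrist force passes 120 N, or if a joint passes its speed limit or range.

### The arm

A 6-joint arm with a two-finger parallel gripper is mounted at the origin on the work surface. World frame = base frame: x ahead of the robot, y to its left, z up, the work surface at z = 0. Lengths are in m, angles in rad, forces in N, time in s.
With the tool pointing down it reaches from about 0.325 to 0.85 m from the base axis. Payload 4.4 kg.
Tool frame: the origin (TCP) lies between the finger pads; the fingertips stand 25 mm ahead of it and the grasp point (between the pads) lies 6 mm ahead of it (bot.finger_overhang is the distance from the TCP to the fingertips, in m); x points along the fingers, y is the direction in which the jaws open and shut, and the axes are right-handed (so a half turn about x gives the same grasp; the last joint's range is limited). The gripper opens to 94 mm and grips with 3 to 60 N. Pads are 16 mm wide; open, the fingers measure 119 mm over their backs; the gripper's body (75 mm by 177 mm) begins 78 mm behind the grasp point.
Start: joints at [1.024, 0.207, 1.542, -0, 1.393, -0.15], TCP at [0.222, 0.531, 0.23] pointing down, gripper open.
Joint ranges: [-2.73, 2.73], [-0.86, 2.22], [0.23, 2.46], [-1.11, 4.25], [0.08, 2.63], [-2.82, 2.82]. Speed limits (rad/s): [2.79, 2.79, 3.14, 3.14, 3.14, 3.14].

### API

Orientations are given as [roll, pitch, yaw] about the fixed x, y, z axes, in that order (R = Rz(yaw) Ry(pitch) Rx(roll)).
In Python, from rig import bot, eyes gives the robot as it stands.
- The arm moves only by the tool jog_arm, never from a script. Its argument "rows" is one flat list of numbers, 5 for each row, row after row: the closure, from 0 (fully open) to 1 (shut), then the shift along the tool's x, y, z in cm, then the turn about the tool's x in rad. In form: [fingers, dx, dy, dz, spin, fingers, dx, dy, dz, spin, ...]. A call has exactly 5 rows; each row shifts and turns the pose as measured when the row begins, along the tool's axes as they then stand; what a row does not reach is not made up. A row lasts 1/8 s, in which the tool goes at most 62.5 mm and 10.7 degrees, less where a joint would pass 70% of its speed; a pose out of reach is approached as far as the arm can. A call is refused whole if a number of a shift passes 6.25 or a number of a turn 0.188, either way. A call with a gripper value outside its range is refused whole. The fingers move at their own pace and stop on an object; "newtons" is the grip in N (left out, the last holds). Time passes only in rows, so rows that do not move let the fingers close, or fill a call up. It gives the time, the measured TCP pose, the force and the opening at its end, in the units of the state.
- bot.state(): the state, without advancing time (a new reading comes with each control period).
- eyes.read_camera(name): name is "scene" or "top"; returns the picture (420x560x3 uint8, blue, green, red); there is no depth.
- eyes.get_calibration(name): a dict with "fx", "fy", "cx", "cy" (pixels), "R" (3x3) and "t" (3): a world point X has camera coordinates R X + t. Camera axes: x right, y down, z forward; pixel columns grow to the right and rows downward; lengths in m; the calibration is good to about 2 mm. A picture is of the moment at which its call begins. get_calibration takes no time and is no camera call.
- bot.sign_off(): hands the job in, once; it reports no verdict.
The state is a dict: "clock": time; "joint_pos": joint angles; "joint_velocities": joint speeds; "joint_torque": joint torques, N m; "position": TCP position; "eef_rot": TCP orientation; "contact_force": force on the tool from outside, world axes, zero at the start; "torque": the same for the moment, N m; "gripper_width": finger opening in m.
Only numpy, scipy, OpenCV 4.12 (cv2) and the standard library are available. Lean on these libraries where they do the work, as an engineer would, in place of code of your own. Each camera call takes 0.05 s, during which the arm holds its last target. There are 200 camera calls.

## Working session

There is one attempt and no reset: what is moved stays moved. The work goes in short steps, Python scripts to look and compute and a tool call to move; the robot and the scene stay as the last step left them, time stands still between calls to the robot, and variables do not carry over. Pictures are saved under pics/ and viewed, about 8 in all and at most 12, crops included, and the job is handed in when it is done.

Besides the shell and the picture viewer there is one more tool, called after "Call:" by a JSON object that holds its "method" and its "body", one argument or row to a line. jog_arm: Moves the arm, as the interface text tells. Its arguments: {"type":"object","properties":{"rows":{"type":"array","items":{"type":"number"}},"newtons":{"type":"number"}},"required":["rows"]}

```bash
mkdir -p pics; ls
python3 - <<'E'
from rig import bot, eyes
import cv2
for n in("scene","top"):
    cv2.imwrite(f"pics/{n}0.png",eyes.read_camera(n)); c=eyes.get_calibration(n); print(n,c)
print(bot.state())
E
```

```text
pics
scene {'fx': 435.4463271949897, 'fy': 435.4463271949897, 'cx': 275.9703709640556, 'cy': 210.08695156118515, 'R': array([[-0.83984394,  0.54262106, -0.01498494],
       [ 0.41790174,  0.62869814, -0.65581764],
       [-0.34643946, -0.5570467 , -0.75477061]]), 't': array([ 0.46092337, -0.14286239,  1.67843412])}
top {'fx': 397.7801182455496, 'fy': 397.7801182455496, 'cx': 276.3310277060872, 'cy': 211.49319801518104, 'R': array([[-0.01848114, -0.99980818,  0.00648435],
       [-0.97947295,  0.01680246, -0.20087411],
       [ 0.20072663, -0.01006363, -0.9795956 ]]), 't': array([-0.05966008,  0.53694589,  1.07974532])}
{'clock': 0.1, 'joint_pos': array([ 1.02452394e+00,  2.07307114e-01,  1.54275456e+00,  7.35058123e-06,
        1.39350269e+00, -1.50480371e-01]), 'joint_velocities': array([ 0.00043983, -0.00209074, -0.00428164,  0.00086246,  0.00080824,
        0.00046769]), 'joint_torque': array([-3.98203238e-04, -3.71861529e+01, -2.82292879e+01,  6.99894712e-02,
        3.11119237e-02, -4.04582931e-05]), 'position': array([0.22133968, 0.52998403, 0.22944939]), 'eef_rot': array([-1.72494497,  1.5688246 , -2.12073828]), 'contact_force': array([-0.76720039,  0.80203763,  0.14319808]), 'torque': array([-0.03239292,  0.04519022, -0.00031132]), 'gripper_width': 0.09397773896283755}
```

View pics/scene0.png

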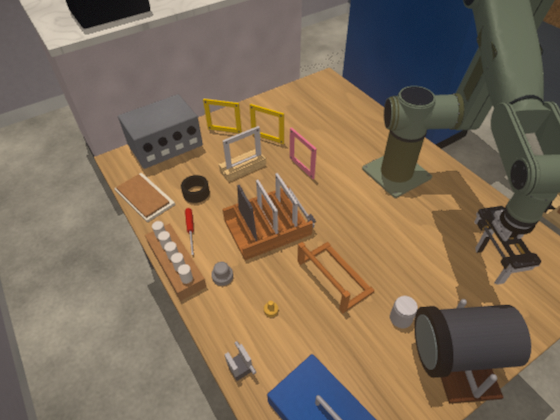

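View pics/top0.png

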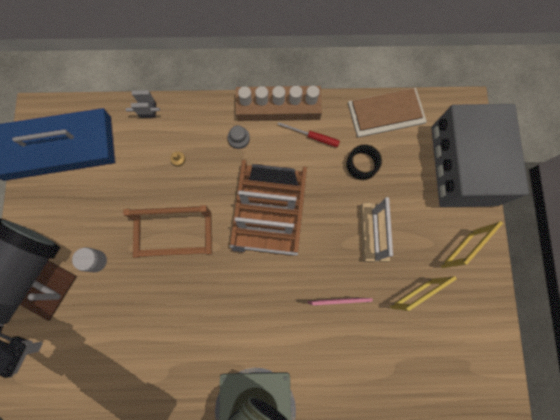

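Run:
```python
import cv2,numpy as np
s=cv2.imread("pics/scene0.png");t=cv2.imread("pics/top0.png")
a=cv2.resize(s[120:320,200:400],(600,600),interpolation=3)[:300*2]
b=cv2.resize(t[150:270,110:410],(800,320),interpolation=3)
cv2.imwrite("pics/c1.png",a);cv2.imwrite("pics/c2.png",b)
```

```text
(no output)
```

View pics/c1.png

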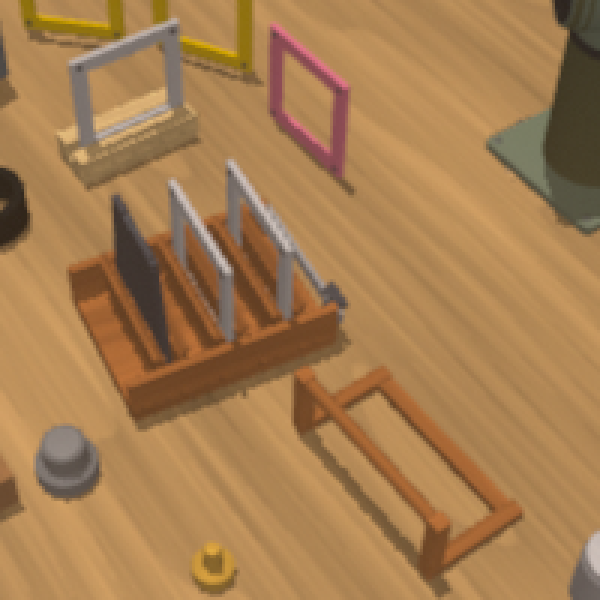

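View pics/c2.png

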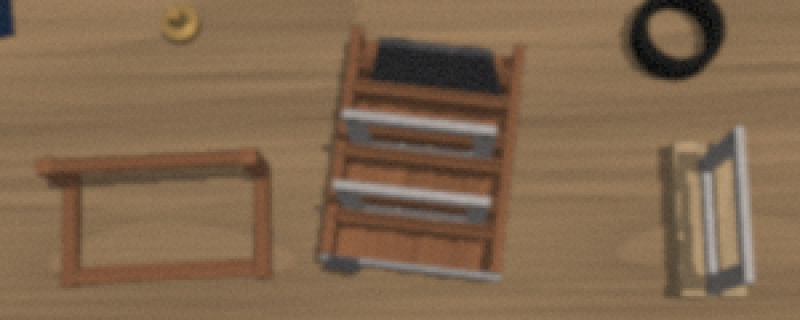

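Crops show: leaf candidates – black plate in the rack's far bay (top px 272,175; chosen: solid, black, trapezoid), tape (364,161), grey box (480,155). frame_c candidates – metal frame in block (383,228; chosen), rack frames (268,198),(264,224), pink (341,300), yellow (473,243),(424,292). Rail is the far bar of the rest (165,211 top), feet toward robot, so the open side is away from the robot.

```bash
cat > h.py <<'E'
import numpy as np
from rig import bot, eyes
from scipy.spatial.transform import Rotation as Ro
def cast(n,p,z):
    c=eyes.get_calibration(n);R,t=c["R"],c["t"];o=-R.T@t
    d=R.T@np.array([(p[0]-c["cx"])/c["fx"],(p[1]-c["cy"])/c["fy"],1]);return (o+d*(z-o[2])/d[2])[:2]
def proj(n,X):
    c=eyes.get_calibration(n);q=c["R"]@X+c["t"];return c["fx"]*q[0]/q[2]+c["cx"],c["fy"]*q[1]/q[2]+c["cy"]
def tool():
    s=bot.state();return Ro.from_euler("xyz",s["eef_rot"]).as_matrix(),s["position"]
def shift(X):  # world target -> tool shift cm
    R,p=tool();return (R.T@(np.array(X)-p)*100).round(2)
E
python3 - <<'E'
from h import *
T=lambda u,v:(u*300/800+110,v*120/320+150)
S=lambda u,v:(u/3+200,v/3+120)
P=dict(leaf=(.19,T(375,41),T(492,49),S(115,196),S(158,262)),
fb=(.17,T(343,114),T(497,130),S(172,183),S(230,268)),
fa=(.17,T(334,184),T(490,203),S(230,163),S(292,250)),
fc=(.17,T(740,127),T(750,282),S(178,22),S(72,66)),
posts=(.097,T(50,165),T(256,156),S(437,523),S(304,374)),
chkL=(.065,T(357,28),T(325,262),S(138,392),S(340,306)),
chkR=(.065,T(518,48),T(499,278)))
for k,v in P.items():
    for n,q in (("top",v[1:3]),("scene",v[3:5])):
        if len(q)<2: continue
        a,b=[cast(n,x,v[0]) for x in q];d=b-a
        print(k,n,a.round(4),b.round(4),"mid",((a+b)/2).round(4),"len",np.hypot(*d).round(4),"ang",np.degrees(np.arctan2(d[1],d[0])).round(1))
print(tool())
E
```

```text
leaf top [ 0.6299 -0.0041] [ 0.62   -0.1165] mid [ 0.625  -0.0603] len 0.1128 ang -95.0
leaf scene [ 0.6169 -0.1096] [ 0.6267 -0.0044] mid [ 0.6218 -0.057 ] len 0.1056 ang 84.7
fb top [0.5632 0.0283] [ 0.5448 -0.1202] mid [ 0.554 -0.046] len 0.1497 ang -97.1
fb scene [ 0.5471 -0.1102] [0.5612 0.0278] mid [ 0.5541 -0.0412] len 0.1387 ang 84.1
fa top [0.4945 0.0368] [ 0.4735 -0.1115] mid [ 0.484  -0.0373] len 0.1498 ang -98.0
fa scene [ 0.4777 -0.1011] [0.4942 0.0427] mid [ 0.4859 -0.0292] len 0.1447 ang 83.5
fc top [ 0.5438 -0.3554] [ 0.3941 -0.3536] mid [ 0.4689 -0.3545] len 0.1496 ang 179.3
fc scene [ 0.3965 -0.344 ] [ 0.5445 -0.3436] mid [ 0.4705 -0.3438] len 0.148 ang 0.2
posts top [0.533 0.335] [0.5388 0.124 ] mid [0.5359 0.2295] len 0.211 ang -88.4
posts scene [0.5382 0.3477] [0.5427 0.1371] mid [0.5404 0.2424] len 0.2106 ang -88.8
chkL top [0.6862 0.0222] [0.4318 0.056 ] mid [0.559  0.0391] len 0.2566 ang 172.4
chkL scene [0.6866 0.0415] [0.4418 0.064 ] mid [0.5642 0.0528] len 0.2458 ang 174.7
chkR top [ 0.6607 -0.1522] [ 0.412  -0.1244] mid [ 0.5363 -0.1383] len 0.2502 ang 173.6
(array([[-1.03049565e-03,  3.85539292e-01,  9.22690843e-01],
       [-1.68100005e-03,  9.22689362e-01, -3.85540551e-01],
       [-9.99998056e-01, -1.94834121e-03, -3.02735807e-04]]), array([0.22133968, 0.52998403, 0.22944939]))
```

Call:
{"method": "jog_arm", "body": {
  "rows": [0.6,-0.8,-3.0,4.6,0.188,0.6,-0.8,-2.1,5.1,0.188,0.6,-0.8,-1.1,5.4,0.188,0.6,-0.8,0,5.5,0.188,0.6,-0.8,1.0,5.4,0.188],
  "newtons": 25
}}

```text
clock: 0.72
position: [0.3764, 0.2976, 0.267]
eef_rot: [-0.946, 1.563, -2.285]
contact_force: [-0.1, 0.3, 0.7]
gripper_width: 0.0476
```

```bash
cat > g.py <<'E'
import sys
from h import *
# usage: g.py x y z jawdeg -> shift in current tool axes, world delta, remaining spin
x,y,z,j=map(float,sys.argv[1:5]);R,p=tool();s=bot.state()
a=np.degrees(np.arctan2(R[1,1],R[0,1]));d=np.array([x,y,z])-p
print("p",p.round(4),"jaw",a.round(2),"width",round(s["gripper_width"],4),"t",round(s["clock"],2),"F",s["contact_force"].round(1),"tilt",R[:2,0].round(3))
print("shift now cm",(R.T@d*100).round(2)," spin",np.radians(a-j).round(3))
c,sn=np.cos(np.radians(j)),np.sin(np.radians(j))
print("shift after spin: dx",(-d[2]*100).round(2),"dy",((c*d[0]+sn*d[1])*100).round(2),"dz",((sn*d[0]-c*d[1])*100).round(2))
E
python3 g.py .623 -.058 .184 -7
```

```text
p [0.3764 0.2976 0.267 ] jaw 13.27 width 0.0476 t 0.72 F [-0.1  0.3  0.7] tilt [-0.005 -0.006]
shift now cm [ 8.39 15.89 40.24]  spin 0.354
shift after spin: dx 8.3 dy 28.81 dz 32.29
```

Call:
{"method": "jog_arm", "body": {
  "rows": [0.6,0,2.0,5.1,0.177,0.6,0,3.0,4.6,0.177,0.6,0,3.7,4.1,0,0.6,0,3.7,4.1,0,0.6,0,3.7,4.1,0]
}}

```text
clock: 1.35
position: [0.5362, 0.0631, 0.2668]
eef_rot: [-0.734, 1.564, -2.44]
contact_force: [0.3, 0.8, 0.4]
gripper_width: 0.0375
```

```bash
python3 g.py .623 -.058 .184 -7
```

```text
p [0.5362 0.0631 0.2668] jaw -7.79 width 0.0375 t 1.35 F [0.3 0.8 0.4] tilt [-0.005 -0.004]
shift now cm [ 8.29 10.28 10.78]  spin -0.014
shift after spin: dx 8.28 dy 10.09 dz 10.96
```

Call:
{"method": "jog_arm", "body": {
  "rows": [0.6,1,3.5,3.7,-0.014,0.6,1,3.5,3.7,0,0.6,0,2.9,3.2,0,0.6,0,0.3,0.3,0,0.6,0,0,0,0]
}}

```text
clock: 1.98
position: [0.6253, -0.0656, 0.2424]
eef_rot: [-1.225, 1.56, -2.924]
contact_force: [-0.4, 0.6, 0.5]
gripper_width: 0.0375
```

```bash
python3 g.py .623 -.058 .184 -7
python3 - <<'E'
from h import *
import cv2
t=eyes.read_camera("top");s=eyes.read_camera("scene")
cv2.imwrite("pics/t1.png",np.hstack([cv2.resize(t[130:270,200:330],(372,400),interpolation=3),cv2.resize(s[130:270,200:340],(400,400),interpolation=3)]))
E
```

```text
p [ 0.6253 -0.0656  0.2424] jaw -7.3 width 0.0375 t 1.98 F [-0.4  0.6  0.5] tilt [-0.011 -0.002]
shift now cm [ 5.84 -0.26 -0.75]  spin -0.005
shift after spin: dx 5.84 dy -0.32 dz -0.73
```

View pics/t1.png

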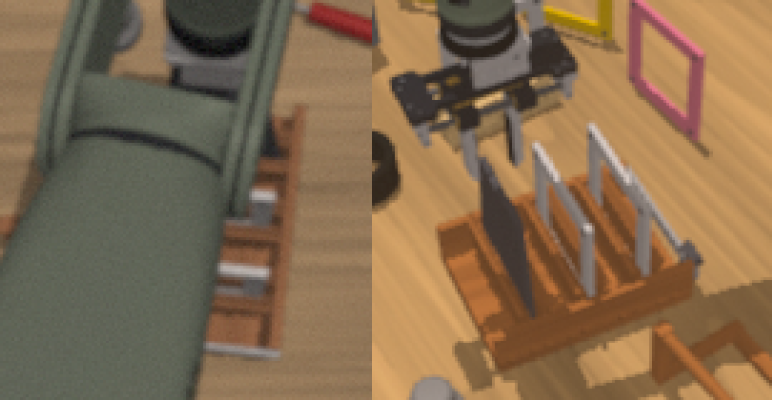

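The right panel shows the fingers (475,150)/(515,135) straddling the leaf's top edge (490,165), clear of the frame next to it. Descending and gripping.

Call:
{"method": "jog_arm", "body": {
  "rows": [0.6,2.0,-0.2,-0.5,0,0.6,2.0,-0.1,-0.2,0,0.6,1.4,0,0,0,0.6,0.4,0,0,0,1,0,0,0,0]
}}

```text
clock: 2.7
position: [0.6215, -0.0522, 0.1861]
eef_rot: [-1.043, 1.564, -2.734]
contact_force: [0.4, 0.1, 0.7]
gripper_width: 0.0308
```

Call:
{"method": "jog_arm", "body": {
  "rows": [1,0,0,0,0,1,0,0,0,0,1,0,0,0,0,1,0,0,0,0,1,0,0,0,0]
}}

```text
clock: 3.32
position: [0.6231, -0.0526, 0.1879]
eef_rot: [-0.471, 1.567, -2.162]
contact_force: [0.9, 0.9, -1.3]
gripper_width: 0.008
```

```bash
python3 g.py .623 -.058 .184 -7
```

```text
p [ 0.6231 -0.0526  0.1879] jaw -6.89 width 0.008 t 3.33 F [ 0.9  0.9 -1.3] tilt [-0.002 -0.003]
shift now cm [0.39 0.06 0.53]  spin 0.002
shift after spin: dx 0.39 dy 0.06 dz 0.53
```

Call:
{"method": "jog_arm", "body": {
  "rows": [1,-1.5,0,0,0,1,-2.5,0,0,0,1,-3,0,0,0,1,-3,0,0,0,1,-1.5,0,0,0],
  "newtons": 40
}}

```text
clock: 3.95
position: [0.6217, -0.0522, 0.3051]
eef_rot: [-1.149, 1.563, -2.84]
contact_force: [-0.6, 0.5, -3.1]
gripper_width: 0.0072
```

```bash
python3 g.py .583 .238 .30 1.5;python3 - <<'E'
from h import *
import cv2
s=eyes.read_camera("scene")
cv2.imwrite("pics/s2.png",cv2.resize(s[100:320,180:400],(600,600),interpolation=3))
E
```

```text
p [ 0.6217 -0.0522  0.3051] jaw -6.9 width 0.0072 t 3.95 F [-0.6  0.5 -3.1] tilt [-0.008 -0.002]
shift now cm [  0.47  -7.33 -28.35]  spin -0.147
shift after spin: dx 0.51 dy -3.11 dz -29.11
```

View pics/s2.png

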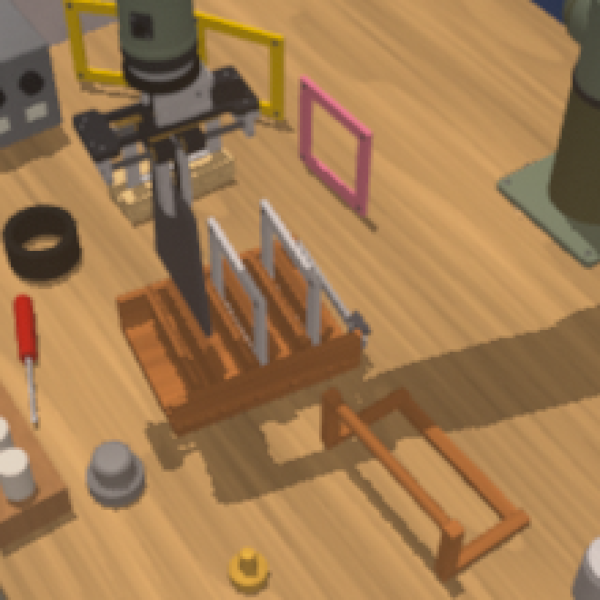

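The leaf hangs plumb from the gripper (180,240), clear of the rack. Moving to the rest.

Call:
{"method": "jog_arm", "body": {
  "rows": [1,0,-0.3,-3,-0.075,1,0,-0.5,-4.5,-0.075,1,0,-0.5,-4.5,0,1,0,-0.5,-4.5,0,1,0,-0.5,-4.5,0]
}}

```text
clock: 4.62
position: [0.5976, 0.1588, 0.3012]
eef_rot: [-1.333, 1.554, -2.876]
contact_force: [1.0, 0.7, -2.7]
gripper_width: 0.0078
```

Call:
{"method": "jog_arm", "body": {
  "rows": [1,0,-0.5,-4,0,1,0,-0.3,-2.5,0,1,0,0,-1,0,1,0,0,0,0,1,0,0,0,0]
}}

```text
clock: 5.25
position: [0.5832, 0.2371, 0.2953]
eef_rot: [-1.31, 1.543, -2.85]
contact_force: [0.1, 0.4, -3.4]
gripper_width: 0.0077
```

```bash
python3 g.py .583 .238 .30 1.5
```

```text
p [0.5832 0.2371 0.2953] jaw 1.81 width 0.0077 t 5.25 F [ 0.1  0.4 -3.4] tilt [-0.027 -0.008]
shift now cm [-0.47 -0.03 -0.09]  spin 0.005
shift after spin: dx -0.47 dy -0.02 dz -0.09
```

Call:
{"method": "jog_arm", "body": {
  "rows": [1,2.5,0,0,0,1,3,0,0,0,1,3,0,0,0,1,2,0,0,0,1,0.8,0,0,0]
}}

```text
clock: 5.88
position: [0.5838, 0.2292, 0.1815]
eef_rot: [-1.202, 1.547, -2.75]
contact_force: [0.3, -0.4, -3.5]
gripper_width: 0.0078
```

```bash
python3 g.py .583 .238 .168 1.5;python3 - <<'E'
from h import *
import cv2
s=eyes.read_camera("scene");t=eyes.read_camera("top")
cv2.imwrite("pics/s3.png",np.hstack([cv2.resize(s[180:330,270:400],(390,450),interpolation=3),cv2.resize(t[150:270,110:240],(400,450),interpolation=3)]))
E
```

```text
p [0.5838 0.2292 0.1815] jaw 1.29 width 0.0078 t 5.88 F [ 0.3 -0.4 -3.5] tilt [-0.022 -0.009]
shift now cm [ 1.34 -0.03 -0.9 ]  spin -0.004
shift after spin: dx 1.35 dy -0.06 dz -0.88
```

View pics/s3.png

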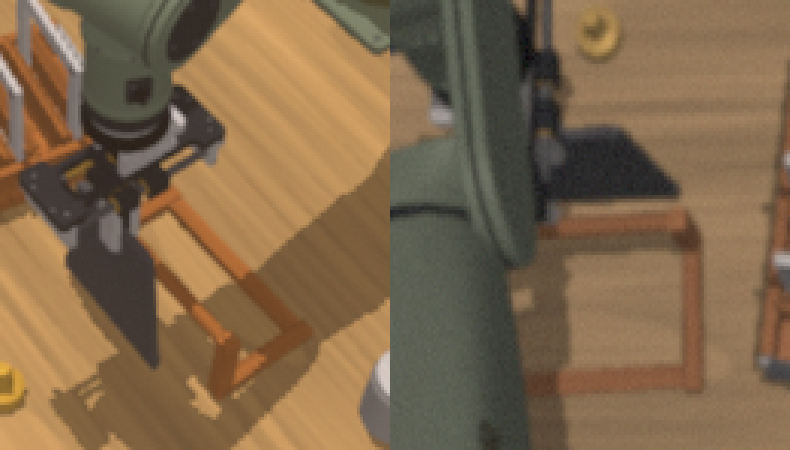

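Run:
```python
from h import *
c=lambda u,v:(110+(u-390)*130/400,150+v*120/450)
d=lambda u,v:(270+u/3,180+v/3)
print("leaf -y corner",cast("top",c(678,196),.013)," +y corner (scene)",cast("scene",d(157,368),.013))
print("post -y top",cast("top",c(686,215),.097),"foot-y outer edge on bench", cast("top",c(703,385),0.0),"scene post+y bottom outer",cast("scene",d(218,397),0))
print("rail near",cast("top",c(600,222),.09))
```

```text
leaf -y corner [0.5760047  0.14577351]  +y corner (scene) [0.57619679 0.29836489]
post -y top [0.5420874  0.12355195] foot-y outer edge on bench [0.427246  0.1215657] scene post+y bottom outer [0.54003748 0.35202179]
rail near [0.5396631  0.20169313]
```

The leaf hangs in front of the rail on the open side, its corners at y 0.146 and 0.298. It needs about +12 mm in y and +8 mm in x.

Call:
{"method": "jog_arm", "body": {
  "rows": [1,0,0.5,-0.8,0,1,0.3,0.3,-0.5,0,1,0.5,0,0,0,1,0.3,0,0,0,1,0.2,0,0,0]
}}

```text
clock: 6.6
position: [0.5946, 0.2443, 0.172]
eef_rot: [-1.143, 1.554, -2.691]
contact_force: [0.1, -0.7, -2.8]
gripper_width: 0.0078
```

```bash
python3 g.py .593 .242 .168 1.5
```

```text
p [0.5946 0.2443 0.172 ] jaw 1.32 width 0.0078 t 6.6 F [ 0.1 -0.7 -2.8] tilt [-0.015 -0.007]
shift now cm [ 0.41 -0.16  0.22]  spin -0.003
shift after spin: dx 0.4 dy -0.17 dz 0.22
```

Call:
{"method": "jog_arm", "body": {
  "rows": [1,0.3,0,0,0,1,0.3,0,0,0,1,0.2,0,0,0,1,0,0,0,0,1,0,0,0,0]
}}

```text
clock: 7.22
position: [0.5955, 0.2438, 0.168]
eef_rot: [-1.056, 1.557, -2.604]
contact_force: [-0.6, 0.2, -1.7]
gripper_width: 0.0074
```

```bash
python3 g.py .593 .242 .168 1.5
```

```text
p [0.5955 0.2438 0.168 ] jaw 1.3 width 0.0074 t 7.22 F [-0.6  0.2 -1.7] tilt [-0.011 -0.007]
shift now cm [ 0.   -0.26  0.18]  spin -0.003
shift after spin: dx -0.0 dy -0.26 dz 0.18
```

Call:
{"method": "jog_arm", "body": {
  "rows": [0.7,0,0,0,0,0.66,-0.4,0,0,0,0.66,-0.5,-0.8,0,0,0.66,0,-1.0,0,0,0.66,0,-1.0,0,0]
}}

```text
clock: 7.85
position: [0.5676, 0.2436, 0.1793]
eef_rot: [-0.949, 1.561, -2.497]
contact_force: [-0.3, -0.1, -0.2]
gripper_width: 0.0319
```

```bash
python3 g.py .539 .244 .175 1.5;python3 - <<'E'
from h import *
import cv2
s=eyes.read_camera("scene");t=eyes.read_camera("top")
cv2.imwrite("pics/s4.png",np.hstack([cv2.resize(s[180:330,270:400],(390,450),interpolation=3),cv2.resize(t[150:270,110:240],(400,450),interpolation=3)]))
E
```

```text
p [0.5676 0.2436 0.1793] jaw 1.29 width 0.0319 t 7.85 F [-0.3 -0.1 -0.2] tilt [-0.008 -0.006]
shift now cm [ 0.45 -2.85 -0.11]  spin -0.004
shift after spin: dx 0.43 dy -2.86 dz -0.12
```

View pics/s4.png

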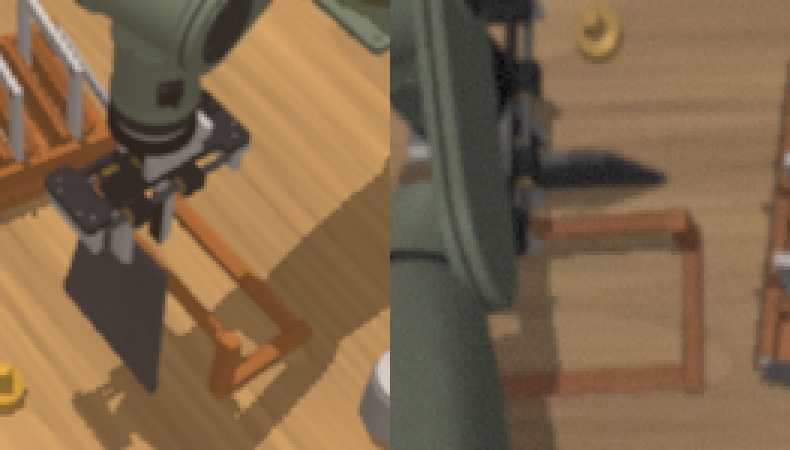

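The leaf stands on the bench and is tilting toward the rail between the open fingers; continuing.

Call:
{"method": "jog_arm", "body": {
  "rows": [0.66,0,-0.8,0,0,0.66,0,-0.8,0,0,0.66,0,-0.8,0,0,0.66,0,-0.6,0,0,0.66,0,0,0,0]
}}

```text
clock: 8.57
position: [0.5337, 0.2428, 0.1788]
eef_rot: [-1.053, 1.558, -2.6]
contact_force: [-0.9, 0.2, 0.0]
gripper_width: 0.0319
```

```bash
python3 g.py .539 .244 .175 1.5;python3 - <<'E'
from h import *
import cv2
s=eyes.read_camera("scene");t=eyes.read_camera("top")
cv2.imwrite("pics/s5.png",np.hstack([cv2.resize(s[180:330,270:400],(390,450),interpolation=3),cv2.resize(t[150:270,110:240],(400,450),interpolation=3)]))
E
```

```text
p [0.5337 0.2428 0.1788] jaw 1.33 width 0.0319 t 8.57 F [-0.9  0.2  0. ] tilt [-0.011 -0.006]
shift now cm [ 0.37  0.53 -0.11]  spin -0.003
shift after spin: dx 0.38 dy 0.53 dz -0.1
```

View pics/s5.png

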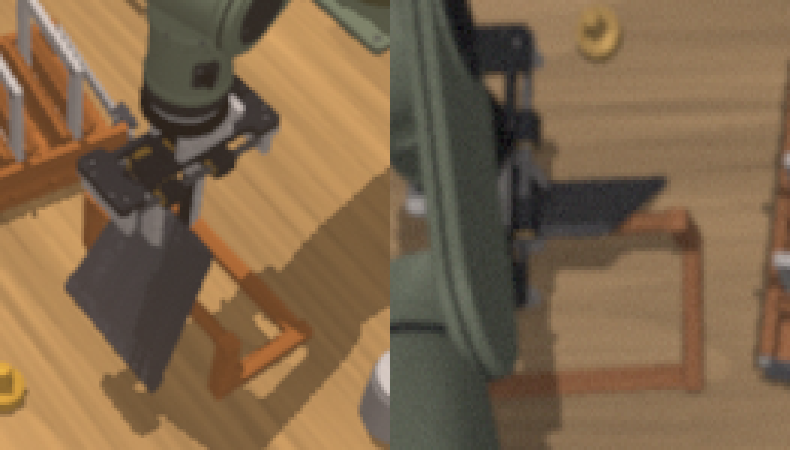

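The leaf is laid over onto the rail (top view 600,205), tool around its top. Open wider, back out along the slope.

Call:
{"method": "jog_arm", "body": {
  "rows": [0.4,0,0,0,0,0.4,0,0,0,0,0.4,-1.5,-0.5,0,0,0.4,-3,-1,0,0,0.4,-4,-1,0,0]
}}

```text
clock: 9.3
position: [0.509, 0.242, 0.2644]
eef_rot: [-1.108, 1.554, -2.657]
contact_force: [1.3, 1.0, 0.6]
gripper_width: 0.0566
```

Call:
{"method": "jog_arm", "body": {
  "rows": [0.6,-4,0,4,0,0.6,-2,-1,5,0.15,0.6,0,-1,5.5,0.18,0.6,0,-1,5.5,0.18,0.6,0,0,5.5,0.18]
}}

```text
clock: 9.93
position: [0.4332, -0.0017, 0.3403]
eef_rot: [1.292, 1.561, -0.96]
contact_force: [-0.4, -0.0, 0.3]
gripper_width: 0.0376
```

```bash
python3 g.py .469 -.35 .28 -90;python3 - <<'E'
from h import *
import cv2
s=eyes.read_camera("scene");t=eyes.read_camera("top")
cv2.imwrite("pics/s6.png",np.hstack([cv2.resize(s[180:330,270:400],(390,450),interpolation=3),cv2.resize(t[150:270,110:240],(400,450),interpolation=3)]))
E
```

```text
p [ 0.4332 -0.0017  0.3403] jaw -39.08 width 0.0376 t 9.93 F [-0.4 -0.   0.3] tilt [ 0.006 -0.008]
shift now cm [ 6.34 24.68 24.76]  spin 0.889
shift after spin: dx 6.03 dy 34.83 dz -3.58
```

View pics/s6.png

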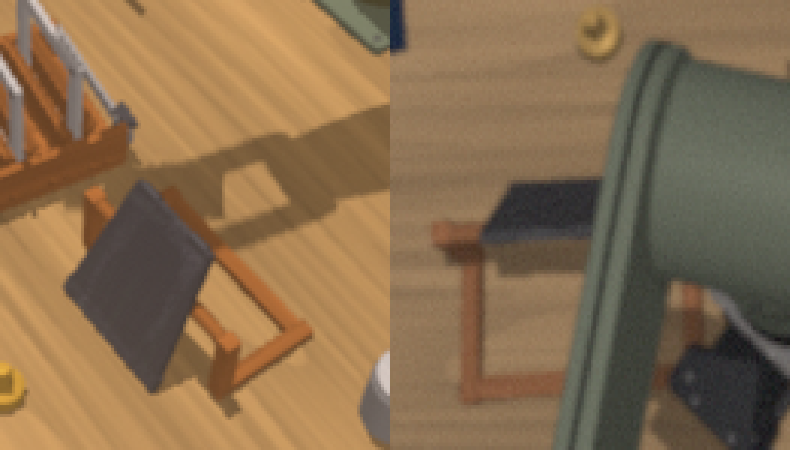

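Leaf leans on the rail, roughly centred, free of the fingers. Now to frame_c.

Call:
{"method": "jog_arm", "body": {
  "rows": [0.6,0,3.9,3.9,0.178,0.6,0,4.5,3.1,0.178,0.6,0,5,2.3,0.178,0.6,0,5.3,1.4,0.178,0.6,0,5.5,0.4,0.178]
}}

```text
clock: 10.65
position: [0.462, -0.2792, 0.35]
eef_rot: [2.619, 1.549, -0.539]
contact_force: [0.6, 0.3, 0.2]
gripper_width: 0.0376
```

```bash
python3 g.py .47 -.35 .225 -90
```

```text
p [ 0.462  -0.2792  0.35  ] jaw -90.97 width 0.0376 t 10.65 F [0.6 0.3 0.2] tilt [ 0.019 -0.011]
shift now cm [12.59  6.93 -0.68]  spin -0.017
shift after spin: dx 12.5 dy 7.08 dz -0.8
```

Call:
{"method": "jog_arm", "body": {
  "rows": [0.6,1,3.5,-0.3,0,0.6,3,2.8,-0.3,0,0.6,4,0.6,0,0,0.6,3,0,0,0,0.6,1.0,0,0,0]
}}

```text
clock: 11.28
position: [0.4748, -0.3556, 0.2331]
eef_rot: [2.607, 1.539, -0.549]
contact_force: [-1.1, -0.0, -0.7]
gripper_width: 0.0378
```

```bash
python3 g.py .47 -.35 .165 -90
python3 - <<'E'
from h import *
import cv2
s=eyes.read_camera("scene");t=eyes.read_camera("top")
cv2.imwrite("pics/s7.png",np.hstack([cv2.resize(s[90:200,190:300],(400,400),interpolation=3),cv2.resize(t[170:290,330:430],(400,400),interpolation=3)]))
E
```

```text
p [ 0.4748 -0.3556  0.2331] jaw -90.86 width 0.0378 t 11.28 F [-1.1 -0.  -0.7] tilt [ 0.027 -0.017]
shift now cm [ 6.79 -0.66  0.67]  spin -0.015
shift after spin: dx 6.81 dy -0.56 dz 0.48
```

View pics/s7.png

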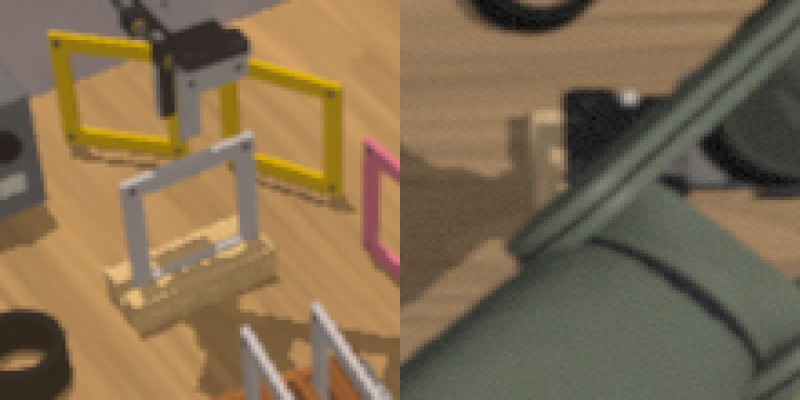

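Run:
```python
from h import *
for y in(-.36,-.354,-.348,-.342):print(y,np.round(proj("scene",np.array([.47,y,.17])),1))
R,p=tool()
for o in(-.03,-.019,.019,.03):
    X=p+R@[.025,o,0];print("tip",X.round(3),np.round(proj("scene",X),1))
a=cast("scene",(190+122*.275,90+188*.275),.17);b=cast("scene",(190+251*.275,90+134*.275),.17);print(a,b,(a+b)/2)
```

```text
-0.36 [239.9 132.1]
-0.354 [240.7 133. ]
-0.348 [241.5 133.9]
-0.342 [242.3 134.8]
tip [ 0.476 -0.326  0.209] [242.2 129.1]
tip [ 0.476 -0.337  0.209] [240.7 127.4]
tip [ 0.475 -0.375  0.21 ] [235.6 121.7]
tip [ 0.475 -0.386  0.21 ] [234.1 120.1]
[ 0.54504048 -0.34591578] [ 0.39599955 -0.3470286 ] [ 0.47052002 -0.34647219]
```

Fingers are centred over the frame's top bar within ~6 mm. Correct y and descend.

Call:
{"method": "jog_arm", "body": {
  "rows": [0.6,1,-0.4,0.3,-0.015,0.6,2,-0.2,0.3,0,0.6,2.0,0,0,0,0.6,1.3,0,0,0,0.6,0.2,0,0,0],
  "newtons": 30
}}

```text
clock: 12.0
position: [0.4747, -0.3519, 0.1743]
eef_rot: [2.52, 1.524, -0.615]
contact_force: [-0.1, 0.3, -0.1]
gripper_width: 0.0377
```

Call:
{"method": "jog_arm", "body": {
  "rows": [1,0,0,0,0,1,0,0,0,0,1,0,0,0,0,1,0,0,0,0,1,0,0,0,0]
}}

```text
clock: 12.62
position: [0.4759, -0.3523, 0.1768]
eef_rot: [2.532, 1.521, -0.604]
contact_force: [0.1, 0.2, -0.5]
gripper_width: 0.0078
```

```bash
python3 g.py .47 -.35 .38 -90
```

```text
p [ 0.4759 -0.3523  0.1768] jaw -89.71 width 0.0078 t 12.62 F [ 0.1  0.2 -0.5] tilt [ 0.041 -0.029]
shift now cm [-20.32   0.35  -0.25]  spin 0.005
shift after spin: dx -20.32 dy -0.23 dz 0.59
```

Grip is at the very top of the bar; regrasp 8 mm lower.

Call:
{"method": "jog_arm", "body": {
  "rows": [0.75,0,0,0,0,0.75,0.5,0,0,0,0.75,0.6,0,0,0,1,0,0,0,0,1,0,0,0,0]
}}

```text
clock: 13.25
position: [0.4763, -0.3531, 0.165]
eef_rot: [2.516, 1.52, -0.619]
contact_force: [-1.0, 1.8, 4.3]
gripper_width: 0.0076
```

Call:
{"method": "jog_arm", "body": {
  "rows": [1,0,0,0,0,1,0,0,0,0,1,0,0,0,0,1,-1,0,0,0,1,-2,0,0,0]
}}

```text
clock: 13.88
position: [0.4736, -0.3507, 0.1934]
eef_rot: [2.537, 1.526, -0.598]
contact_force: [1.4, -0.1, -1.1]
gripper_width: 0.0081
```

```bash
python3 g.py .47 -.35 .36 -90
```

```text
p [ 0.4736 -0.3507  0.1934] jaw -89.67 width 0.0081 t 13.88 F [ 1.4 -0.1 -1.1] tilt [ 0.037 -0.025]
shift now cm [-16.66   0.35  -0.25]  spin 0.006
shift after spin: dx -16.66 dy -0.07 dz 0.36
```

Call:
{"method": "jog_arm", "body": {
  "rows": [1,-3,0,0,0,1,-4,0,0,0,1,-4,0,0,0,1,-4,0,0,0,1,-2,0,0,0]
}}

```text
clock: 14.5
position: [0.4661, -0.3472, 0.3699]
eef_rot: [2.451, 1.525, -0.684]
contact_force: [-1.0, -0.6, -1.2]
gripper_width: 0.0078
```

```bash
python3 g.py .624 -.054 .36 -7
```

```text
p [ 0.4661 -0.3472  0.3699] jaw -89.65 width 0.0078 t 14.5 F [-1.  -0.6 -1.2] tilt [ 0.036 -0.029]
shift now cm [  0.7  -29.24 -15.96]  spin -1.443
shift after spin: dx 0.99 dy 12.1 dz -31.03
```

Call:
{"method": "jog_arm", "body": {
  "rows": [1,0,-3.5,-1.9,-0.18,1,0,-3.1,-2.5,-0.18,1,0,-2.6,-3.0,-0.18,1,0,-2.0,-3.4,-0.18,1,0,-1.4,-3.7,-0.18]
}}

```text
clock: 15.12
position: [0.5596, -0.1719, 0.3738]
eef_rot: [1.464, 1.512, -0.749]
contact_force: [0.3, -0.4, -2.0]
gripper_width: 0.0076
```

```bash
python3 g.py .624 -.054 .36 -7
```

```text
p [ 0.5596 -0.1719  0.3738] jaw -36.76 width 0.0076 t 15.12 F [ 0.3 -0.4 -2. ] tilt [ 0.043 -0.04 ]
shift now cm [  1.19  -1.98 -13.31]  spin -0.519
shift after spin: dx 1.38 dy 4.95 dz -12.49
```

Call:
{"method": "jog_arm", "body": {
  "rows": [1,0,-0.6,-4.3,-0.173,1,0,0.1,-4,-0.173,1,0,0.8,-3.3,-0.173,1,0,0,0,0,1,0,0,0,0]
}}

```text
clock: 15.75
position: [0.6182, -0.0646, 0.3737]
eef_rot: [0.905, 1.508, -0.768]
contact_force: [0.0, -0.0, -1.4]
gripper_width: 0.0079
```

```bash
cat > f.py <<'E'
from h import *
Rg=Ro.from_euler("xyz",[2.516,1.52,-0.619]).as_matrix(); pg=np.array([.4763,-.3531,.165])
zb=Rg.T@[0,0,1.];zb[1]=0;zb/=np.linalg.norm(zb)
# frame top-centre in tool: frame centre x .470 along world x (tool z), width axis
top=Rg.T@(np.array([.470,-.3531,.17])-pg);top[1]=0
R,p=tool();z=R@zb;b=p+R@top-.15*z
print("frame z axis",z.round(3),"bottom centre",b.round(4),"jaw",np.degrees(np.arctan2(R[1,1],R[0,1])).round(1))
u=np.array([.9925,-.1219]);v=np.array([.1219,.9925]);d=np.array([.624,-.0545])-b[:2]
print("to bay2: along rack x %.1f mm, rack y %.1f mm, TCP z %.4f"%(d@u*1e3,d@v*1e3,p[2]))
E
python3 f.py;python3 g.py .624 -.054 .36 -7
```

```text
frame z axis [-0.041  0.085  0.996] bottom centre [ 0.6235 -0.0832  0.2298] jaw -5.8
to bay2: along rack x -3.0 mm, rack y 28.5 mm, TCP z 0.3737
p [ 0.6182 -0.0646  0.3737] jaw -5.82 width 0.0079 t 15.75 F [ 0.  -0.  -1.4] tilt [ 0.045 -0.044]
shift now cm [ 1.35  0.4  -1.17]  spin 0.021
shift after spin: dx 1.37 dy 0.45 dz -1.13
```

Call:
{"method": "jog_arm", "body": {
  "rows": [1,0,-0.3,-1.5,0.021,1,2,-0.3,-1.1,0,1,4,-0.1,-0.3,0,1,4,-0.1,-0.2,0,1,2,0,0,0]
}}

```text
clock: 16.38
position: [0.6194, -0.0458, 0.2543]
eef_rot: [0.964, 1.498, -0.746]
contact_force: [0.0, -0.7, -1.4]
gripper_width: 0.0077
```

```bash
python3 f.py
python3 - <<'E'
from h import *
import cv2
s=eyes.read_camera("scene")
cv2.imwrite("pics/s8.png",s)
E
```

```text
frame z axis [-0.048  0.09   0.995] bottom centre [ 0.6254 -0.0651  0.1106] jaw -7.9
to bay2: along rack x -2.7 mm, rack y 10.3 mm, TCP z 0.2543
```

Call:
{"method": "jog_arm", "body": {
  "rows": [1,0,-0.3,-0.5,0,1,0,-0.1,-0.3,0,1,1.2,-0.1,-0.1,0,1,1.2,-0.1,-0.1,0,1,0.8,0,0,0]
}}

```text
clock: 17.05
position: [0.6169, -0.0385, 0.2219]
eef_rot: [0.982, 1.495, -0.733]
contact_force: [-0.2, 0.1, -1.3]
gripper_width: 0.0076
```

```bash
python3 f.py; python3 g.py .62 -.04 .165 -7
```

```text
frame z axis [-0.051  0.092  0.995] bottom centre [ 0.6233 -0.058   0.0782] jaw -8.2
to bay2: along rack x 0.3 mm, rack y 3.6 mm, TCP z 0.2219
p [ 0.6169 -0.0385  0.2219] jaw -8.17 width 0.0076 t 17.05 F [-0.2  0.1 -1.3] tilt [ 0.057 -0.051]
shift now cm [ 5.7  -0.03 -0.14]  spin -0.02
shift after spin: dx 5.69 dy 0.33 dz 0.11
```

Call:
{"method": "jog_arm", "body": {
  "rows": [1,0.8,-0.05,-0.1,-0.02,1,0.8,-0.05,-0.1,0,1,0.8,-0.05,-0.1,0,1,0.6,-0.05,-0.1,0,1,0,0,0,0],
  "newtons": 20
}}

```text
clock: 17.68
position: [0.6176, -0.0356, 0.1886]
eef_rot: [0.964, 1.494, -0.729]
contact_force: [0.3, -0.6, -1.3]
gripper_width: 0.0081
```

```bash
python3 f.py; python3 g.py .62 -.04 .165 -7
```

```text
frame z axis [-0.052  0.092  0.994] bottom centre [ 0.6243 -0.0551  0.0449] jaw -7.0
to bay2: along rack x -0.4 mm, rack y 0.6 mm, TCP z 0.1886
p [ 0.6176 -0.0356  0.1886] jaw -6.95 width 0.0081 t 17.68 F [ 0.3 -0.6 -1.3] tilt [ 0.057 -0.051]
shift now cm [2.39 0.14 0.3 ]  spin 0.001
shift after spin: dx 2.36 dy 0.29 dz 0.41
```

Sliding in without force, 33 mm deep. Continue to the floor.

Call:
{"method": "jog_arm", "body": {
  "rows": [1,0.6,-0.04,-0.03,0,1,0.6,-0.04,-0.03,0,1,0.5,-0.03,0,0,1,0.4,0,0,0,1,0,0,0,0]
}}

```text
clock: 18.3
position: [0.6192, -0.0374, 0.1695]
eef_rot: [0.968, 1.49, -0.725]
contact_force: [-0.3, -0.3, -0.5]
gripper_width: 0.0079
```

```bash
python3 f.py; python3 g.py .62 -.04 .165 -7
```

```text
frame z axis [-0.056  0.095  0.994] bottom centre [ 0.6265 -0.0573  0.0259] jaw -6.9
to bay2: along rack x -2.8 mm, rack y 2.5 mm, TCP z 0.1695
p [ 0.6192 -0.0374  0.1695] jaw -6.93 width 0.0079 t 18.3 F [-0.3 -0.3 -0.5] tilt [ 0.061 -0.054]
shift now cm [0.47 0.08 0.23]  spin 0.001
shift after spin: dx 0.45 dy 0.11 dz 0.25
```

Call:
{"method": "jog_arm", "body": {
  "rows": [0.75,0,0,0,0,0.65,0,0,0,0,0.65,0,0,0,0,0.65,-0.5,0,0,0,0.65,-1,0,0,0]
}}

```text
clock: 18.92
position: [0.6176, -0.0361, 0.1841]
eef_rot: [0.958, 1.492, -0.735]
contact_force: [0.6, 0.6, 0.3]
gripper_width: 0.0328
```

Call:
{"method": "jog_arm", "body": {
  "rows": [0.65,-3,0,0,0,0.65,-4,0,0,0,0.65,-4,-2,0,0,0.65,-2,-5,-2,0,0.65,0,-5,3,0]
}}

```text
clock: 19.55
position: [0.4905, -0.0236, 0.3154]
eef_rot: [1.011, 1.485, -0.68]
contact_force: [0.4, -1.4, 0.1]
gripper_width: 0.0332
```

Call:
{"method": "jog_arm", "body": {
  "rows": [0.65,0,-4,5,0,0.65,0,0,6,0,0.65,0,0,6,0,0.65,0,0,5,0,0.65,0,0,0,0]
}}

```text
clock: 20.18
position: [0.42, -0.2418, 0.3294]
eef_rot: [1.025, 1.473, -0.663]
contact_force: [-0.3, 1.0, -0.3]
gripper_width: 0.0328
```

Run:
```python
from h import *
import cv2
s=eyes.read_camera("scene");t=eyes.read_camera("top")
cv2.imwrite("pics/s9.png",np.hstack([cv2.resize(s[150:310,230:390],(400,400),interpolation=3),cv2.resize(t[130:290,110:320],(400,305),interpolation=3,dst=None) if 0 else cv2.copyMakeBorder(cv2.resize(t[130:290,110:320],(400,305),interpolation=3),0,95,0,0,0)]))
```

```text
(no output)
```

View pics/s9.png

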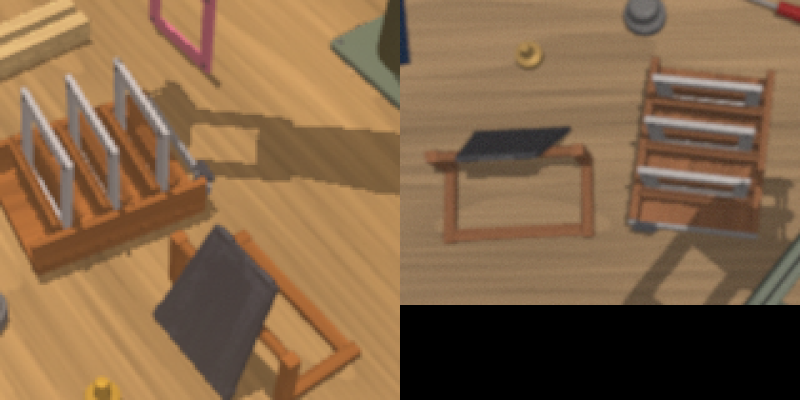

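Run:
```python
from h import *
T=lambda u,v:(110+(u-400)/1.905,130+v/1.905)
S=lambda u,v:(230+u/2.5,150+v/2.5)
for n,a,b in(("fc",(652,77),(762,88)),("fb",(645,120),(755,132)),("fa",(640,172),(749,187))):
    print(n,cast("top",T(*a),.17).round(3),cast("top",T(*b),.17).round(3))
b1=cast("top",T(571,128),.003);b2=cast("scene",S(227,398),.003);t1=cast("top",T(458,160),.161);t2=cast("top",T(540,155),.161)
print("leaf bottom",b1,b2,(b1+b2)/2,"top",t1,t2,"scene bottom-y",cast("scene",S(155,315),.003))
d=(b1+b2)/2-(t1+t2)/2;print("lean deg",np.degrees(np.arcsin(d[0]/.17)))
bot.sign_off()
```

```text
fc [0.623 0.019] [ 0.605 -0.131]
fb [0.563 0.028] [ 0.543 -0.12 ]
fa [0.491 0.035] [ 0.468 -0.11 ]
leaf bottom [0.59416207 0.1593278 ] [0.58924423 0.30925229] [0.59170315 0.23429005] top [0.51345376 0.28116234] [0.51844987 0.17092045] scene bottom-y [0.59566777 0.16603006]
lean deg 26.461484252713163
the job is handed in; nothing more can be done
```

The leaf is out of the rack's third bay and leaning on the open side of the drying rest, and frame_c is home in that bay. I handed the job in after about 20 s of robot time. No verdict was reported.

**Leaf:** I stood it upright on the bench and tipped it onto the rail between slightly opened fingers.
- My last measurement puts its bottom centre at (0.592, 0.234), about 50 mm out from the rail.
- It sits within about 5 mm of the rail's middle and about 2° off square.
- The lean measured about 26°, although 50 mm out from the rail implies nearer 22°. Both are above the roughly 20° asked for but within the judged 8–35°.

**frame_c:** It slid in without measurable resistance until it touched the floor, then I released it.
- Its top edge is parallel to the other two frames and at the same height.
- The top edge measured about 10 mm nearer the robot than an even 70 mm spacing predicts. That would be about 3° of play in the slot, within the 12° limit.

**Other frames and loose items:** frame_a and frame_b measured within about 5 mm of where they started. The thumbscrew and lamp base look unmoved in the last picture. It did not fully show the tape, tin and screwdriver, but the arm went nowhere near them.

**Disagreements:** The two cameras differed by 10–13 mm in y for the rest and for frame_c, so I used values in between. The tool also drifted up to about 5° off vertical during the moves. That left frame_c tilted about 5° in its own plane in the grip before release, but it settled flat in the bay.

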